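Switch off a running cell test dock and pop its lid for unloading

ROBOT

A 6-joint arm with a two-finger parallel gripper is mounted at the origin on a cart in front of the work surface, level with it; the furniture and walls round the work are solid. World frame = base frame: x ahead of the robot, y to its left, z up, the work surface at z = 0. Lengths are in m, angles in rad, forces in N, time in s.
With the tool pointing down it reaches from about 0.325 to 1 m from the base axis. Payload 5.1 kg.
Tool frame: the origin (TCP) lies on the centre line of the jaws, within the pads' length; the fingertips stand 17 mm ahead of it and the grasp point (between the pads) lies 2 mm behind it; z points along the fingers, x is the direction in which the jaws open and shut, and the axes are right-handed (so a half turn about z gives the same grasp; the last joint's range is limited). The gripper opens to 85 mm and grips with 20 to 120 N. Pads are 22 mm wide; open, the fingers measure 114 mm over their backs; the gripper's body (76 mm by 85 mm) begins 54 mm behind the grasp point. The pads swing forward as they close: fully open they stand 13 mm farther back than shut.
Start: joints at [-1.284, 0.124, 1.65, -0, 1.367, -0.083], TCP at [0.235, -0.606, 0.227] pointing down, gripper open.
Joint ranges: [-2.61, 2.61], [-1.02, 2.33], [0.03, 2.71], [-1.35, 4.49], [0.32, 2.68], [-2.91, 2.91]. Speed limits (rad/s): [2.57, 2.57, 3.14, 3.14, 3.14, 3.14].

INTERFACE

Orientations are given as a unit quaternion [x, y, z, w].
In Python, from plant import arm gives the robot as it stands.
- The arm moves only by the shell command python3 -m creep 'ROWS' [OPENING] [FORCE]. ROWS is text: rows parted by semicolons, each of 6 numbers parted by spaces: the shift along the tool's x, y, z in cm, then the turn, a rotation vector about the tool's x, y, z in rad. In form: tx ty tz wx wy wz; .... A call has 1 to 10 rows; each row is the pose to reach, as a shift and turn from the pose commanded when the call began, along the tool's axes at that moment; what a row does not reach only later rows make up. A row lasts 1/8 s, in which the tool goes at most 62.5 mm and 10.7 degrees, less where a joint would pass 70% of its speed; a pose out of reach is approached as far as the arm can. A call with a gripper value outside its range is refused whole. OPENING is the closure, from 0 (fully open) to 1 (shut), set as the call begins (- or left out, the last holds). The fingers move at their own pace and stop on an object; FORCE is the grip in N (left out, the last holds). Time passes only in rows, so rows that repeat a pose let the fingers close. It gives the time, the measured TCP pose, the force and the opening at its end, in the units of the state.
- arm.read_state(): the state, without advancing time (a new reading comes with each control period).
- arm.camera(name): name is "scene" or "side" or "wrist"; returns the picture (420x560x3 uint8, red, green, blue); there is no depth.
- arm.camera_model(name): a dict with "fx", "fy", "cx", "cy" (pixels), "view" (4x4, takes a point from world to camera coordinates). Camera axes: x right, y up, looking along -z (the intrinsics and any distortion apply to the point x, -y, -z); pixel columns grow to the right and rows downward; lengths in m; the calibration is good to about 2 mm. A picture is of the moment at which its call begins: read the wrist's pose just before it. camera_model takes no time and is no camera call; for the wrist camera it gives the pose at the moment of the call.
- arm.sign_off(): hands the job in, once; it reports no verdict.
The state is a dict: "time_s": time; "joint_positions": joint angles; "dq": joint speeds; "joint_efforts": joint torques, N m; "tcp_pos": TCP position; "eef_rot": TCP orientation; "contact_force": force on the tool from outside, world axes, zero at the start; "torque": the same for the moment, N m; "finger_gap": opening from 0.0 (shut) to 1.0 (fully open).
Only numpy, scipy, OpenCV 4.12 (cv2) and the standard library are available. Lean on these libraries where they do the work, as an engineer would, in place of code of your own. Each camera call takes 0.05 s, during which the arm holds its last target. There are 200 camera calls.

TASK

Three cell test docks stand in a row; the test is finished in the one that is still switched on, the only one with a cell under its lid's window. With gentle pushes of the fingers and gripping nothing, push that dock's toggle over to off, away from the front, then press the front of its lid down once until the push-push latch lets go, and draw back so that the lid pops up by itself and stays open. Do not push it shut again, leave the two empty docks as they are, and leave the cell and all other loose things where they lie.

Things in the scene. Friction and masses are not known exactly. Their poses are not given: they have to be found in the camera images.
- plate: flat grey metal base plate, 230 x 380 x 6 mm, fixed to the bench, carrying the three docks in a row along its y, 120 mm apart; origin under its middle on the bench, x to the back of the docks, y to the left, z up
- dock_a: the dock to work on, the only one with a cell behind its lid's window; left, middle or right in the row. Grey fixed box, 74 mm wide. Origin under it on the plate's top (6 mm above the bench), x to its back, y left, z up. Body x -81 to +102 mm; front deck with the toggle x -81 to -40, top z 40; side walls up to z 50; shut lid 58 mm wide, x -38 to +74, top z 64
- dock_b: an empty dock, same make and frame as dock_a; leave alone
- dock_c: the other empty dock, same make and frame as dock_a; leave alone
- dock_a_switch (a joint): toggle switch of dock_a (rad): 0 to 0.06 = on, bat leaning to the front (-x) as at the start; 0.6 = off, bat leaning to the back (+x), its stop. It stays where it is left and takes about 1 N at its tip. It counts as off above 0.45
- dock_a_switch_tip (a point): middle of the 10 mm ball at the tip of that steel toggle; the bat pivots 25 mm below it, at x -62, y 0, z 42 mm of the dock; the ball stands at z 66 mm of the dock in either end position and travels 15 mm from on to off. Free space in front of it
- dock_b_switch (a joint): toggle of the empty dock_b, starts at off (0.54 to 0.6); must stay off
- dock_c_switch (a joint): toggle of the empty dock_c, starts at off (0.54 to 0.6); must stay off
- dock_a_lid (a joint): lid of dock_a (rad), hinged at its back (axis at x 70, z 58 mm of the dock): 0 = shut and latched. Pressed at the pad with about 3 N it goes down; past about -0.05 (5 mm) the latch is freed, -0.065 (6 mm) is the hard stop. Let go, it pops up on its damped spring to 1.25 in about 2 s and stays there. It counts as open above 1.0
- dock_a_lid_pad (a point): middle of the ridged press pad on the lid's top near its front edge, 92 mm in front of the hinge, 16 mm behind the lid's front edge and on its middle line; the pad bar is 28 mm (x) by 58 mm (y); moves with the lid
- dock_b_lid (a joint): lid of the empty dock_b, shut at 0, same latch; must stay shut
- dock_c_lid (a joint): lid of the empty dock_c, shut at 0, same latch; must stay shut
- dock_a_follower (a joint): follower pin hidden in dock_a's latch, sliding along the dock's y (m): about 0 at rest and while latched, to about -0.004 while a press frees the lid; above 0.004 only when the open lid is being pushed shut again, which is to be avoided
- test_cell: the tested 32 mm cell, 71 mm long, lying along x in dock_a under the lid; origin at its underside, in the middle; stays in its cradle
- cell_upright: bystander: loose 32 x 72 mm cell standing upright on the plate between two docks; origin at its underside
- cell_flat: bystander: loose 32 x 72 mm cell lying on the plate between the other two docks; origin at its underside
- loose_plug: bystander: small two-pin connector, 26 x 8 x 16 mm, lying on the plate's front strip; origin at its underside
- meter: bystander: handheld multimeter, 158 x 80 x 46 mm, lying on the bench to the right of the docks
- tin: bystander: round tin, 51 mm across, 21 mm high, standing to the left of the docks
- board: bystander: circuit board, 97 x 64 x 9 mm, lying to the left of the docks

How it is judged:
By the outcome, as a careful person would: the job done as asked, in the order asked, and still so for the second after the job is handed in, with the robot touching nothing.
It also fails if it takes over 40 s, if anything falls off the work surface, if the arm or the gripper's body presses on something with over 40 N, if the wrist force passes 120 N, or if a joint passes its speed limit or range.

## Working session

There is one attempt and no reset: what is moved stays moved. The work goes in short steps, Python scripts to look and compute and a shell command to move; the robot and the scene stay as the last step left them, time stands still between calls to the robot, and variables do not carry over. Pictures are saved under pics/ and viewed, on a budget of 10 in all, crops included, one or two more only if the job needs it, and the job is handed in when it is done.

```bash
mkdir -p pics; ls
cat > h.py <<'E'
import numpy as np, cv2
from plant import arm
def snap(n,f):
    m=arm.camera_model(n); im=arm.camera(n); cv2.imwrite(f,im[:,:,::-1]); return im,m
def proj(m,p):
    c=(np.array(m["view"])@np.r_[p,1])[:3]; return np.array([m["cx"]+m["fx"]*c[0]/-c[2], m["cy"]+m["fy"]*-c[1]/-c[2]])
def ray(m,u,v):
    V=np.array(m["view"]);R=V[:3,:3]
    d=R.T@np.array([(u-m["cx"])/m["fx"],-(v-m["cy"])/m["fy"],-1.]); return -R.T@V[:3,3],d/np.linalg.norm(d)
def onz(m,u,v,z):
    o,d=ray(m,u,v); return o+d*(z-o[2])/d[2]
def tri(a,b):
    (o,d),(p,e)=a,b
    s,t=np.linalg.lstsq(np.c_[d,-e],p-o,rcond=None)[0]; return (o+s*d+p+t*e)/2, np.linalg.norm(o+s*d-p-t*e)
E
python3 - <<'E'
from h import *
for n in("scene","side"):
    im,m=snap(n,f"pics/{n}0.png"); print({k:v for k,v in m.items() if k!='view'}); print(np.round(m["view"],3))
print(arm.read_state())
E
```

```text
pics
{'fx': 439.74226476810964, 'fy': 439.74226476810964, 'cx': 276.7661209854846, 'cy': 211.8057975426741}
[[-0.701 -0.713 -0.002  0.325]
 [ 0.483 -0.476  0.735 -0.354]
 [-0.525  0.514  0.678 -0.86 ]
 [ 0.     0.     0.     1.   ]]
{'fx': 476.2441961227332, 'fy': 476.2441961227332, 'cx': 276.0347830596473, 'cy': 212.82442148071652}
[[ 0.163 -0.987  0.002 -0.147]
 [ 0.529  0.088  0.844 -0.342]
 [-0.833 -0.136  0.536 -0.995]
 [ 0.     0.     0.     1.   ]]
{'time_s': 0.1, 'joint_positions': array([-1.28361653e+00,  1.24461204e-01,  1.65155122e+00, -3.08185010e-05,
        1.36747615e+00, -8.26047792e-02]), 'dq': array([-0.00071454,  0.00021889, -0.00285664, -0.00158569, -0.00190335,
        0.00079484]), 'joint_efforts': array([ 7.06468982e-04, -4.24930608e+01, -3.66653681e+01, -7.43854207e-05,
        3.93346345e-03, -2.26745897e-05]), 'tcp_pos': array([ 0.23472229, -0.60553881,  0.225354  ]), 'eef_rot': array([ 8.25051265e-01, -5.65057086e-01, -7.44771232e-04, -5.86654971e-04]), 'contact_force': array([ 0.65698378,  1.11615277, -0.50406122]), 'torque': array([-0.01073192, -0.03384933,  0.02888204]), 'finger_gap': 1.0003894348027629}
```

View pics/scene0.png

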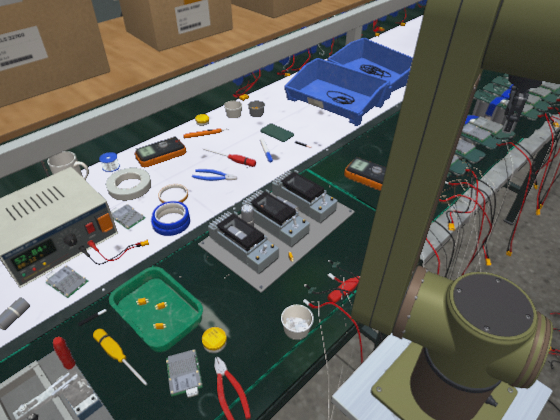

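View pics/side0.png

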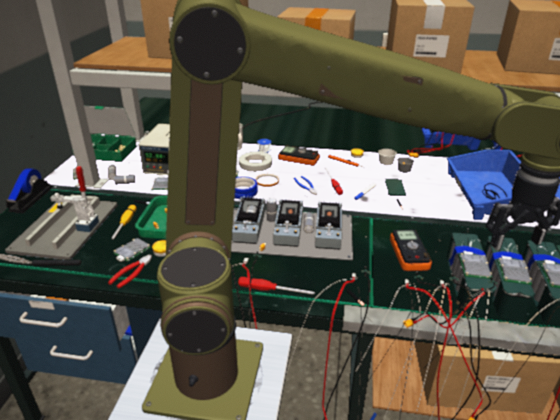

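The docks appear at about (243,238), (278,215) and (310,192) in scene, and (248,222), (290,222) and (328,225) in side. The middle one shows something orange in its window. I'll enlarge both views in one picture.

Run:
```python
from h import *
a=cv2.imread('pics/scene0.png')[160:300,190:370]; b=cv2.imread('pics/side0.png')[180:270,220:370]
A=cv2.resize(a,None,fx=4,fy=4,interpolation=cv2.INTER_CUBIC)[:, :720]
B=cv2.resize(b,None,fx=5,fy=5,interpolation=cv2.INTER_CUBIC)
cv2.imwrite('pics/c1.png',A);cv2.imwrite('pics/c2.png',B)
```

```text
(no output)
```

View pics/c1.png

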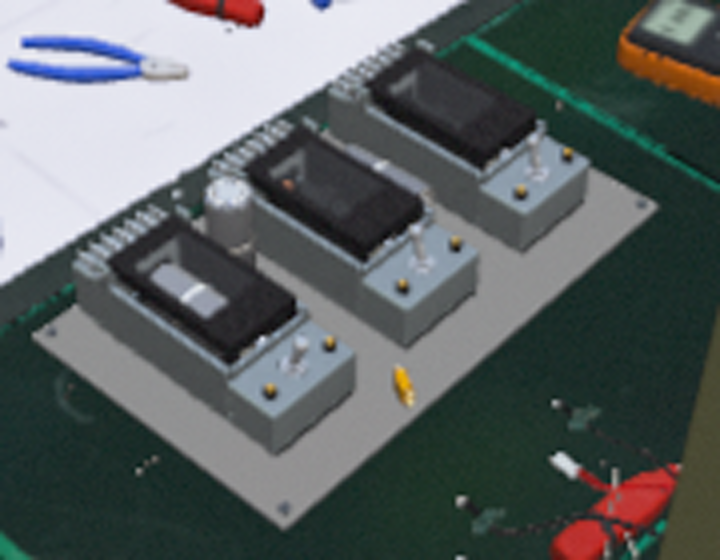

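View pics/c2.png

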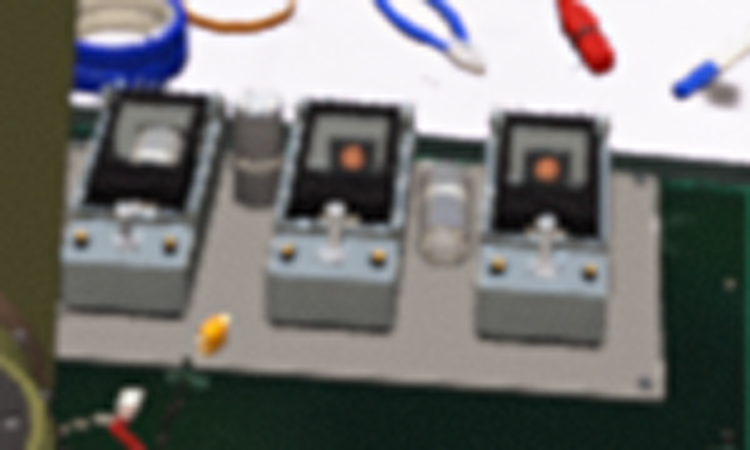

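The left dock has the grey cell under its window and its toggle leans to the front. The orange dots in the other two are bare contacts. The upright cell is between left and middle, the flat cell between middle and right, and the plug is on the front strip. Next I compute the frame.

Run:
```python
from h import *
m=arm.camera_model("scene"); s=arm.camera_model("side")
S=lambda u,v:(u/4+190,v/4+160); D=lambda u,v:(u/5+220,v/5+180)
BL=onz(m,*S(35,335),.006);FL=onz(m,*S(287,525),.006);FR=onz(m,*S(657,207),.006)
FR2=onz(s,*D(662,398),.006)
print(BL,FL,FR,FR2, np.linalg.norm(BL-FL),np.linalg.norm(FL-FR))
x=(BL-FL);y=(FL-FR);print(np.arctan2(x[1],x[0]),np.arctan2(-y[0],y[1]))
yaw=np.arctan2(-y[0],y[1]); c=(BL+FR)/2
X=np.array([np.cos(yaw),np.sin(yaw),0]);Y=np.array([-X[1],X[0],0])
dock=c+.12*Y; print("centre",c,"dock",dock)
print("tip tri",tri(ray(m,*S(300,343)),ray(s,*D(128,210))))
print("tip pred",dock+X*(-.062-.0075)+[0,0,.066], "pad",dock+X*(70-92)/1000+[0,0,.062])
# lid front corners at z .064+.006, scene (230,358),(297,298)
for q in((230,345),(297,293)): print("lid front",onz(m,*S(*q),.07))
print(proj(m,dock+X*(-.0695)+[0,0,.066]),S(300,343))
p=arm.read_state(); print(p["tcp_pos"])
```

```text
[0.65081598 0.10085905 0.006     ] [0.42402934 0.08818005 0.006     ] [ 0.44285852 -0.2847812   0.006     ] [ 0.44040442 -0.29076671  0.006     ] 0.22714078704540977 0.3734362453160391
0.05584906436770464 0.0504428110868524
centre [ 0.54683725 -0.09196107  0.006     ] dock [0.54078668 0.02788629 0.006     ]
tip tri (array([0.48350214, 0.01992228, 0.06742635]), np.float64(0.0027477042261428485))
tip pred [0.47137508 0.024382   0.072     ] pad [0.51881466 0.02677702 0.068     ]
lid front [0.50851259 0.05365437 0.07      ]
lid front [ 0.51207023 -0.00473761  0.07      ]
[267.05525206 247.49528512] (265.0, 245.75)
[ 0.23472229 -0.60553881  0.225354  ]
```

```bash
python3 -m creep '-2 -1.7 -0.2 0 0 0;-6 -5 -0.5 0 0 0.03;-12 -10 -1 0 0 0.06;-18 -15 -1.5 0 0 0.1;-24 -20 -2 0 0 0.15;-30 -25 -2 0 0 0.2;-36 -30 -2 0 0 0.25;-42 -35 -2 0 0 0.28;-47 -39.5 -2 0 0 0.31;-50.6 -42.6 -2 0 0 0.32' 1 20 && python3 -m creep '0 0 0 0 0 0;0 0 0 0 0 0;0 0 0 0 0 0'
python3 - <<'E'
from h import *
im,m=snap("wrist","pics/w1.png"); s=arm.read_state(); print(s["tcp_pos"],s["eef_rot"],s["contact_force"],s["finger_gap"],np.linalg.inv(m["view"])[:3,3])
E
```

```text
time_s: 1.35
tcp_pos: [0.4213, -0.0572, 0.2462]
eef_rot: [0.724, -0.69, 0.0, -0.0]
contact_force: [0.4, -0.1, -0.2]
finger_gap: 0.0
time_s: 1.72
tcp_pos: [0.4209, -0.0604, 0.2461]
eef_rot: [0.724, -0.69, -0.0, 0.0]
contact_force: [-0.4, 0.4, 1.3]
finger_gap: -0.001
[ 0.42088611 -0.06055504  0.2461729 ] [ 7.23526043e-01 -6.90297060e-01 -1.01706598e-04  1.53677805e-04] [-0.0272578   0.05258118 -1.1122094 ] 0.00018861604129263127 [ 0.499762   -0.05533303  0.39242386]
```

View pics/w1.png

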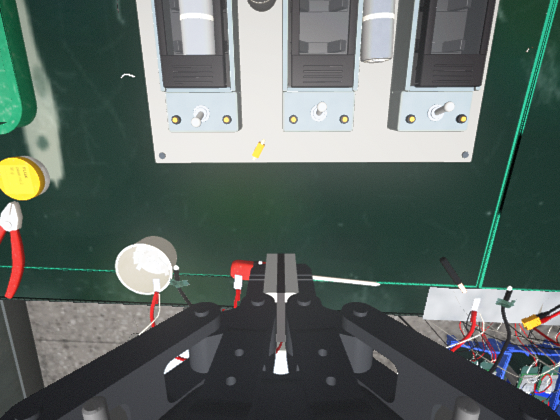

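The wrist picture shows the left dock's toggle with its tip at about (197,120), deck edges x 165–240 with the front edge at row 131, the lid front at row 88, and plate front corners at (159,157) and (467,156). I'll measure this, with the move stopped about 8 cm short in y because of the speed limit.

Run:
```python
from h import *
m=arm.camera_model("wrist")
for n,u,v,z in[("FL",159,157,.006),("FR",467,156,.006),("tip",197,121,.072),("deckL",167,131,.046),("deckR",240,131,.046),("lidL",162,88,.070),("lidR",230,87,.070),("nut",203,111,.048)]:
    print(n,onz(m,u,v,z))
sc=arm.camera_model("scene"); print("tip tri",tri(ray(m,197,121),ray(sc,265,245.75)))
```

```text
FL [0.43332836 0.08635924 0.006     ]
FR [ 0.45173909 -0.27990822  0.006     ]
tip [0.48093023 0.02356085 0.072     ]
deckL [0.46782029 0.06154186 0.046     ]
deckR [ 0.47139409 -0.0145073   0.046     ]
lidL [0.50917007 0.05578937 0.07      ]
lidR [ 0.51302719 -0.00765816  0.07      ]
nut [0.4896817  0.02307412 0.048     ]
tip tri (array([0.48038511, 0.02348074, 0.07062052]), np.float64(0.0012436093755764522))
```

```bash
python3 -m creep '-2 -0.8 0 0 0 0;-5 -1.8 2 0 0 0;-8.1 -2.8 5 0 0 0;-8.1 -2.8 9 0 0 0;-8.1 -2.8 13 0 0 0;-8.1 -2.8 16 0 0 0;-8.1 -2.8 16.9 0 0 0;-8.1 -2.8 16.9 0 0 0;-8.1 -2.8 16.9 0 0 0;-8.1 -2.8 16.9 0 0 0' 1 20
python3 - <<'E'
from h import *
im,m=snap("wrist","pics/w2.png"); s=arm.read_state(); print(s["tcp_pos"],s["contact_force"])
t=s["tcp_pos"]
for p in([t[0],t[1],t[2]-.017],[.480,.0235,.072],[.5275,.0255,.07]): print(proj(m,p))
E
```

```text
time_s: 3.02
tcp_pos: [0.4463, 0.0229, 0.0789]
eef_rot: [0.724, -0.689, 0.001, -0.001]
contact_force: [0.8, 0.2, 0.1]
finger_gap: 0.001
[0.44604342 0.02296158 0.07860715] [-0.71295006  0.12656254  0.10590877]
[282.78567024 254.40341882]
[285.3997177  200.90854012]
[286.59525249  99.27601517]
```

View pics/w2.png

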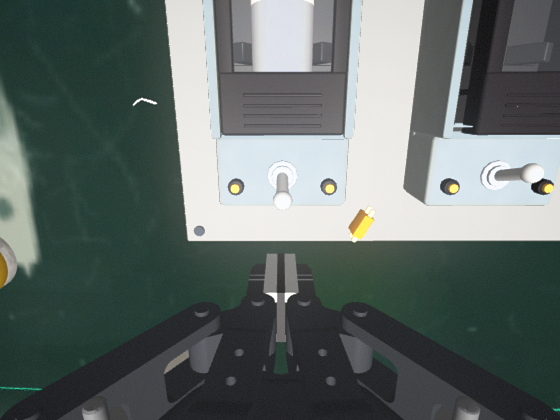

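The ball is at (283,200), the fingertips at (265–297, 254) and the lid pad at about (283,103). Everything is laterally aligned within about 1 mm, so I start pushing.

```bash
python3 -m creep '0 -0.6 0 0 0 0;0 -1.2 0 0 0 0;0 -1.6 0 0 0 0;0 -2 0 0 0 0;0 -2.3 0 0 0 0;0 -2.6 0 0 0 0;0 -2.9 0 0 0 0;0 -2.9 0 0 0 0'
python3 - <<'E'
from h import *
im,m=snap("wrist","pics/w3.png"); s=arm.read_state(); print(s["tcp_pos"],s["contact_force"])
cv2.imwrite("pics/w3c.png",cv2.resize(im[60:300,180:400,::-1],None,fx=2.5,fy=2.5))
E
```

```text
time_s: 4.08
tcp_pos: [0.4743, 0.0245, 0.0774]
eef_rot: [0.725, -0.689, 0.0, -0.0]
contact_force: [-0.5, 0.9, -0.6]
finger_gap: -0.001
[0.47413747 0.02449911 0.07734924] [ 0.15739225 -0.54196919 -0.09291078]
```

View pics/w3c.png

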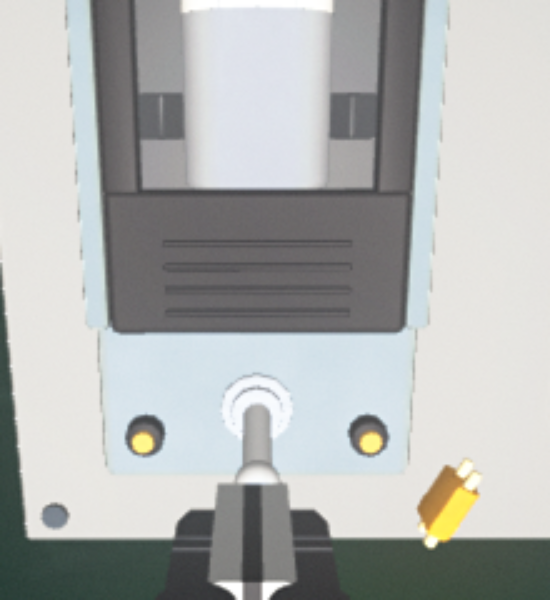

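The toggle is still on, with the ball at crop (257,475) and partly hidden by the fingertip edge at row 484. I'm not sure whether the tip is behind the ball or above it, so I check from the scene camera.

Run:
```python
from h import *
w=arm.camera_model("wrist"); im,m=snap("scene","pics/s2.png"); t=arm.read_state()["tcp_pos"]
for z in (-.017,-.01,-.005,0,.005): p=onz(w,280.8,253.6,t[2]+z); print(z,(p-t)*1000)
u0,v0=proj(m,t).astype(int); print(u0,v0)
k=8; x0,y0=u0-45,v0-45
c=cv2.resize(im[y0:y0+72,x0:x0+90,::-1],None,fx=k,fy=k,interpolation=cv2.INTER_CUBIC)
for p in (t+[0,0,-.017],t+[.011,0,-.017],np.array([.48,.0235,.072])):
    q=(proj(m,p)-[x0,y0])*k; cv2.circle(c,tuple(q.astype(int)),2,(0,0,255),-1); print(q)
cv2.imwrite("pics/s2c.png",c)
```

```text
-0.017 [  0.3773396    1.22409858 -17.        ]
-0.01 [  3.74270599   1.39719913 -10.        ]
-0.005 [ 6.14653912  1.52084238 -5.        ]
0 [8.55037225 1.64448563 0.        ]
0.005 [10.95420538  1.76812888  5.        ]
266 245
[362.70655973 401.95163601]
[337.60063568 382.67503338]
[350.68298819 363.26796216]
```

View pics/s2c.png

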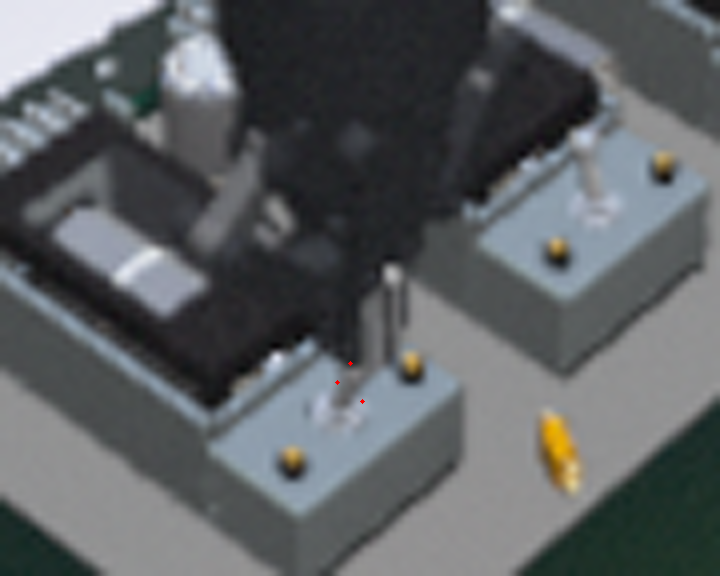

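The finger's lower end sits nearer TCP height than I assumed, so it may be riding above the ball. I'll back off 1.4 cm, lower 0.8 cm (still at least 5 mm clear of the deck) and push again.

```bash
python3 -m creep '0 0.7 0 0 0 0;0 1.4 0 0 0 0;0 1.4 0.4 0 0 0;0 1.4 0.8 0 0 0;0 1.0 0.8 0 0 0;0 0.6 0.8 0 0 0;0 0.3 0.8 0 0 0;0 0 0.8 0 0 0;0 0 0.8 0 0 0'
python3 - <<'E'
from h import *
im,m=snap("wrist","pics/w4.png"); s=arm.read_state(); print(s["tcp_pos"],s["contact_force"])
cv2.imwrite("pics/w4c.png",cv2.resize(im[60:300,180:400,::-1],None,fx=2.5,fy=2.5))
E
```

```text
time_s: 5.3
tcp_pos: [0.4755, 0.0245, 0.0705]
eef_rot: [0.725, -0.689, 0.001, -0.001]
contact_force: [-0.5, -0.3, 3.6]
finger_gap: 0.002
[0.47510363 0.02443607 0.07011981] [-0.6366883   0.33611869  3.1516171 ]
```

View pics/w4c.png

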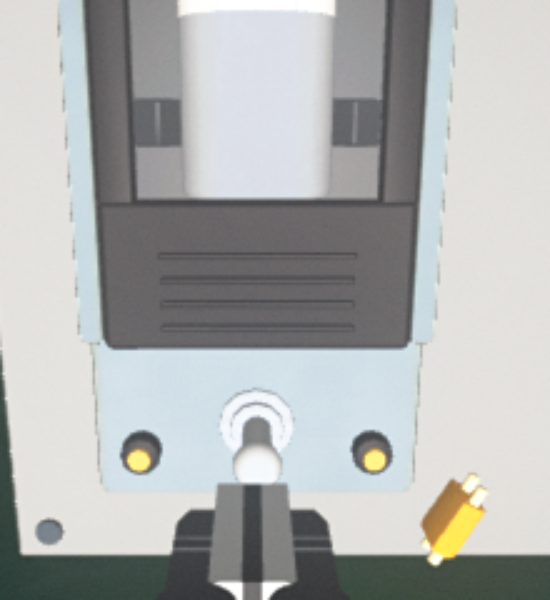

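The ball is now clear at (258,463) and the bat is nearly upright, so the push works. The +3 N upward force shows the tip edge is catching the ball's upper half. I back off 1 cm, lower 5 mm and finish the stroke.

```bash
python3 -m creep '0 0.6 0 0 0 0;0 1 0.2 0 0 0;0 1 0.5 0 0 0;0 0.7 0.5 0 0 0;0 0.4 0.5 0 0 0;0 0.1 0.5 0 0 0;0 -0.2 0.5 0 0 0;0 -0.4 0.5 0 0 0;0 -0.6 0.5 0 0 0;0 -0.6 0.5 0 0 0'
python3 - <<'E'
from h import *
im,m=snap("wrist","pics/w5.png"); s=arm.read_state(); print(s["tcp_pos"],s["contact_force"])
cv2.imwrite("pics/w5c.png",cv2.resize(im[60:300,180:400,::-1],None,fx=2.5,fy=2.5))
# ball: bright low-saturation blob near column 283
hsv=cv2.cvtColor(im,cv2.COLOR_RGB2HSV); 
for r in range(195,258,3): print(r, im[r,282])
E
```

```text
time_s: 6.6
tcp_pos: [0.4785, 0.0247, 0.0641]
eef_rot: [0.725, -0.689, -0.002, 0.002]
contact_force: [-7.6, -0.9, 5.8]
finger_gap: -0.001
[0.47846858 0.02468214 0.06407727] [-6.93982345 -0.90298925  6.13576498]
195 [96 94 97]
198 [95 94 96]
201 [107 105 106]
204 [ 99  98 100]
207 [97 96 98]
210 [206 224 233]
213 [208 223 231]
216 [207 223 230]
219 [207 222 229]
222 [207 223 231]
225 [216 222 227]
228 [241 246 252]
231 [220 224 229]
234 [163 168 175]
237 [180 177 177]
240 [240 238 236]
243 [245 249 251]
246 [245 248 252]
249 [245 248 252]
252 [245 248 252]
255 [128 131 131]
```

A force of 7 N in x at TCP x = .4785 matches the expected stop (.479). I retract and look.

```bash
python3 -m creep '0 0.8 0 0 0 0;0 1.8 0 0 0 0;0 2.5 0 0 0 0;0 2.5 -1.5 0 0 0;0 2.5 -3 0 0 0;0 2.5 -4 0 0 0;0 2.5 -4 0 0 0;0 2.5 -4 0 0 0;0 2.5 -4 0 0 0'
python3 - <<'E'
from h import *
im,m=snap("wrist","pics/w6.png"); s=arm.read_state(); print(s["tcp_pos"],s["contact_force"])
sc,ms=snap("scene","pics/s6.png")
a=cv2.resize(im[40:300,160:420,::-1],(520,520)); b=cv2.resize(sc[215:280,235:270,::-1],(280,520),interpolation=cv2.INTER_CUBIC)
cv2.imwrite("pics/w6c.png",np.hstack([a,b]))
E
```

```text
time_s: 7.78
tcp_pos: [0.4547, 0.0236, 0.1037]
eef_rot: [0.724, -0.689, -0.001, 0.0]
contact_force: [-0.1, -0.4, 0.0]
finger_gap: -0.003
[0.45468429 0.02358137 0.10367111] [-0.32270855  0.47300391  0.11979481]
```

View pics/w6c.png

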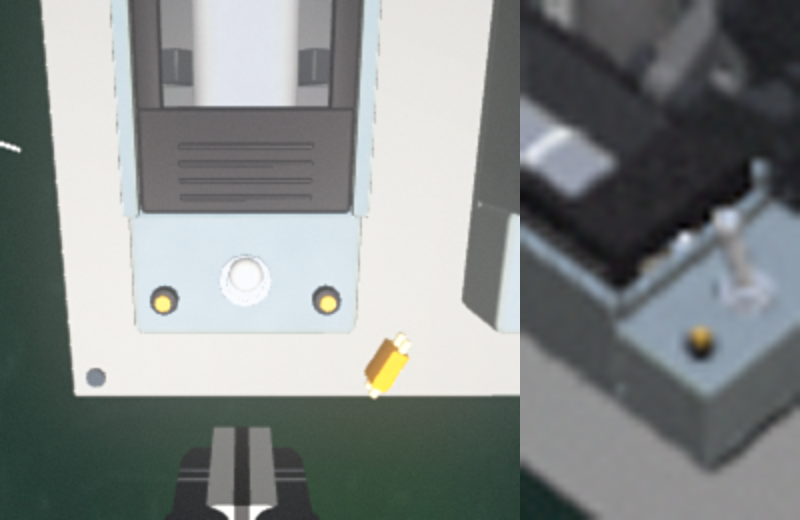

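The bat now leans back, with the ball at (282.5,176). The pad's middle is at about (283,120). Both are checked by rays.

Run:
```python
from h import *
m=arm.camera_model("wrist");t=arm.read_state()["tcp_pos"]
print("tip",onz(m,282.5,176,.072),"pad",onz(m,283,120,.07),"lidfront",onz(m,282.5,146,.07),"nut",onz(m,282.5,181,.048)); print(t)
```

```text
tip [0.4955664  0.02587106 0.072     ] pad [0.52568911 0.02714945 0.07      ] lidfront [0.51189149 0.02670439 0.07      ] nut [0.48718248 0.02530561 0.048     ]
[0.45473624 0.023562   0.10374197]
```

Tip x = .4956, 8 mm behind the pivot, so the toggle is at its off stop. Now I move over the pad and descend in small steps.

```bash
python3 -m creep '0 -1.5 0 0 0 0;0 -3.5 0 0 0 0;0 -5.5 0 0 0 0;0 -7 0 0 0 0;0 -7.2 0 0 0 0;0 -7.2 0.4 0 0 0;0 -7.2 0.8 0 0 0;0 -7.2 1.2 0 0 0;0 -7.2 1.2 0 0 0;0 -7.2 1.2 0 0 0'; python3 -m creep '0 0 0.3 0 0 0;0 0 0.6 0 0 0;0 0 0.6 0 0 0'; python3 -m creep '0 0 0.3 0 0 0;0 0 0.6 0 0 0;0 0 0.6 0 0 0'
```

```text
time_s: 9.12
tcp_pos: [0.527, 0.0271, 0.0924]
eef_rot: [0.724, -0.689, 0.0, -0.0]
contact_force: [-0.1, 0.4, 0.1]
finger_gap: 0.002
time_s: 9.5
tcp_pos: [0.5267, 0.0272, 0.0859]
eef_rot: [0.724, -0.689, -0.0, 0.0]
contact_force: [0.3, -0.2, -0.5]
finger_gap: -0.004
time_s: 9.88
tcp_pos: [0.5268, 0.0272, 0.0799]
eef_rot: [0.724, -0.689, -0.0, 0.0]
contact_force: [0.3, 0.3, 0.3]
finger_gap: 0.001
```

```bash
python3 -m creep '0 0 0.2 0 0 0;0 0 0.4 0 0 0;0 0 0.4 0 0 0'; python3 -m creep '0 0 0.2 0 0 0;0 0 0.4 0 0 0;0 0 0.4 0 0 0'
```

```text
time_s: 10.25
tcp_pos: [0.5269, 0.0271, 0.0761]
eef_rot: [0.724, -0.689, -0.0, 0.0]
contact_force: [-0.1, 0.9, 0.4]
finger_gap: -0.0
time_s: 10.62
tcp_pos: [0.5269, 0.0271, 0.0721]
eef_rot: [0.724, -0.689, -0.0, 0.0]
contact_force: [0.3, -0.1, -0.3]
finger_gap: -0.002
```

```bash
python3 -m creep '0 0 0.2 0 0 0;0 0 0.3 0 0 0;0 0 0.3 0 0 0'; python3 -m creep '0 0 0.2 0 0 0;0 0 0.3 0 0 0;0 0 0.3 0 0 0'
```

```text
time_s: 11.0
tcp_pos: [0.527, 0.0271, 0.0692]
eef_rot: [0.725, -0.689, -0.0, 0.0]
contact_force: [-0.1, 0.0, 0.1]
finger_gap: 0.003
time_s: 11.38
tcp_pos: [0.5269, 0.0271, 0.0662]
eef_rot: [0.725, -0.689, -0.0, 0.0]
contact_force: [0.3, 0.4, 0.6]
finger_gap: 0.002
```

```bash
python3 -m creep '0 0 0.15 0 0 0;0 0 0.3 0 0 0;0 0 0.3 0 0 0'; python3 -m creep '0 0 0.15 0 0 0;0 0 0.2 0 0 0;0 0 0.2 0 0 0'
```

```text
time_s: 11.75
tcp_pos: [0.5271, 0.0271, 0.0634]
eef_rot: [0.725, -0.689, 0.0, -0.0]
contact_force: [-1.4, 0.1, 2.9]
finger_gap: -0.0
time_s: 12.12
tcp_pos: [0.527, 0.0271, 0.0613]
eef_rot: [0.724, -0.689, 0.0, 0.0]
contact_force: [-0.9, 0.4, 1.8]
finger_gap: -0.005
```

```bash
python3 -m creep '0 0 0.1 0 0 0;0 0 0.2 0 0 0;0 0 0.2 0 0 0'; python3 -m creep '0 0 0.1 0 0 0;0 0 0.15 0 0 0;0 0 0.15 0 0 0'
```

```text
time_s: 12.5
tcp_pos: [0.527, 0.0271, 0.0596]
eef_rot: [0.725, -0.689, -0.0, 0.0]
contact_force: [-1.5, 0.4, 3.5]
finger_gap: 0.002
time_s: 12.88
tcp_pos: [0.5271, 0.0271, 0.059]
eef_rot: [0.725, -0.689, -0.0, 0.0]
contact_force: [-6.2, -0.3, 9.8]
finger_gap: -0.0
```

Contact came at about .0645, and the hard stop now shows at .059 (5.5 mm, 10 N). I draw back up and then to the front, faster than the lid rises.

```bash
python3 -m creep '0 0 -1 0 0 0;0 0 -4 0 0 0;0 0 -8 0 0 0;0 2 -10.5 0 0 0;0 6 -12 0 0 0;0 10 -13 0 0 0;0 13 -13 0 0 0;0 14 -13 0 0 0;0 14 -13 0 0 0;0 14 -13 0 0 0' && python3 -m creep '0 0 0 0 0 0;0 0 0 0 0 0;0 0 0 0 0 0;0 0 0 0 0 0;0 0 0 0 0 0;0 0 0 0 0 0;0 0 0 0 0 0;0 0 0 0 0 0;0 0 0 0 0 0;0 0 0 0 0 0'
python3 - <<'E'
from h import *
im,m=snap("wrist","pics/w7.png"); sc,ms=snap("scene","pics/s7.png")
a=im[:300,:420,::-1]; b=cv2.resize(sc[170:290,200:352,::-1],(380,300),interpolation=cv2.INTER_CUBIC)
cv2.imwrite("pics/w7c.png",np.hstack([a,b]))
E
```

```text
time_s: 14.12
tcp_pos: [0.3879, 0.0201, 0.1878]
eef_rot: [0.724, -0.689, 0.0, -0.0]
contact_force: [1.0, -0.0, 0.6]
finger_gap: 0.003
time_s: 15.38
tcp_pos: [0.3872, 0.0202, 0.1878]
eef_rot: [0.724, -0.689, -0.0, -0.0]
contact_force: [0.3, 0.8, -1.3]
finger_gap: 0.002
```

View pics/w7c.png

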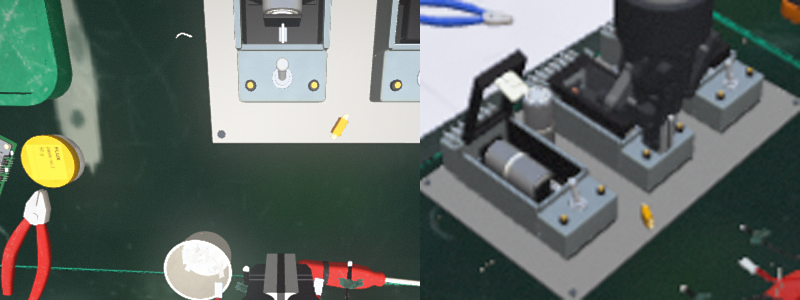

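The lid stands steeply open, the toggle leans back, the cell is in its cradle, and the upright cell and plug are unmoved. I'll wait one more second, check the lid angle numerically and hand in.

```bash
python3 -m creep '0 0 0 0 0 0;0 0 0 0 0 0;0 0 0 0 0 0;0 0 0 0 0 0;0 0 0 0 0 0;0 0 0 0 0 0;0 0 0 0 0 0;0 0 0 0 0 0'
python3 - <<'E'
from h import *
im,m=snap("scene","pics/s8.png"); old=cv2.imread("pics/s7.png")[:,:,::-1]
print("change since last", np.abs(im[170:290,200:250].astype(int)-old[170:290,200:250]).mean())
for a in (.8,1.0,1.25):
    r=.108; print(a,[proj(m,[.6195-r*np.cos(a),.031+s,.064+r*np.sin(a)]).round(1) for s in(.029,-.029)])
dark=(im[180:240,212:245].max(2)<70); ys,xs=np.nonzero(dark); i=ys.argmin(); print("lid top px",xs[i]+212,ys[i]+180)
E
```

```text
time_s: 16.48
tcp_pos: [0.3872, 0.0202, 0.1879]
eef_rot: [0.724, -0.689, 0.0, 0.0]
contact_force: [0.3, 0.1, -0.3]
finger_gap: 0.0
change since last 1.3270555555555557
0.8 [array([233.7, 218.6]), array([252.3, 206.8])]
1.0 [array([228.6, 210.8]), array([247.3, 199.2])]
1.25 [array([221.5, 202.1]), array([240.3, 190.8])]
lid top px 238 191
```

```bash
python3 -c "
from plant import arm
print(arm.sign_off())"
```

```text
the job is handed in; nothing more can be done
None
```

The job is done and handed in at about 16.5 s. The left dock was the one with the cell. With closed fingers I pushed its toggle to off, pressed the lid pad once to its stop, and drew back so the lid popped open by itself.

**Last checks:**
- **Toggle:** the ball was measured 8 mm behind its pivot, which is its off stop. The push force there was about 7 N along the push and 6 N upward.
- **Lid:** its top edge is at pixel (238,191), against (240,191) predicted for 1.25 rad open. It still stood open in the picture about 3.5 s after release.
- **Press:** the lid went down about 5.5 mm, with about 10 N upward and 6 N sideways on the fingers at the stop.
- **Surroundings:** the test cell, upright cell and plug look unmoved in the last pictures, and the arm touches nothing. The two empty docks showed no change, but I compared them only by eye. The gripper partly hid the middle dock, and the flat cell was out of view.

**What disagreed:** the shut fingertips turned out to stand about 5 mm behind the TCP rather than 17 mm ahead. My first push therefore passed over the toggle ball without moving it. The second moved the bat only part way, and the third, lower again, took it to off.

I viewed 11 pictures, one over the budget.

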